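# Turn up the called reference colour and set the lamp

### The job

Get the colour check ready: gently roll the six-sided reference bar over on its black sheet, flat by flat and without ever lifting it off, until the face with the same colour as the tag in the strip's white frame lies on top, with the bar still on the sheet. Then swing the lamp dimmer's lever to the green mark. Leave the glassware where it stands.

Things in the scene. Friction and masses are not known exactly. Their poses are not given: they have to be found in the camera images.
- bar: Loose six-sided aluminium bar on the sheet, 120 mm long, 48 mm across flats (flats 27.7 mm wide), 0.22 to 0.45 kg. Its long faces are inlaid, in order round the bar: white, green, red, blue, yellow, black. White is on top at the start. Origin: middle of its axis, 24 mm above the sheet when on a flat. x along the bar, z out of white; turning +60 degrees about x goes from white to green.
- white_face (a point): Centre of the bar's white face, z straight out of it. The bar's smooth metal slips on the sheet (friction unknown, 0.24 to 0.42), so a sideways push often only slides it; pressed down with some newtons close to the far edge of its top and dragged that way, it tips over its far lower edge onto the next flat, 27.7 mm on. Coloured or bare, its surface is hard.
- sheet: Flat, smooth black plastic sheet fixed to the bench, 220 mm (its x) by 360 mm (its y), 3 mm thick; origin at the centre of its underside, z up. The bar starts near its middle, lying roughly along the sheet's x, so it rolls along the sheet's y.
- strip: Grey tag strip fixed to the bench, 60 by 150 by 8 mm, with three square colour tags lying in a row on it. The tag at its +y end lies in a raised white frame: this is the called colour. Origin at the centre of its underside, row along its y.
- called (a point): Centre of the white frame on the strip, on the strip's top (8 mm up); one tag lies centred here, the others 48 and 96 mm away.
- dimmer (a joint): Angle of the lamp dimmer's lever in rad: 0 to 1.4, growing as the lever swings from leaning to the box's -x (0) through upright (0.7) to its +x. The green mark is at 1.0. It stays where it is left (stiff by friction, about 1.4 N at the knob).
- dimmer_tip (a point): Centre of the red knob (ball, 22 mm diameter) at the lever's end, 85 mm from the hinge; the stem is 9 mm thick.
- dimmer_hinge (a point): Middle of the lever's hinge, 50 mm above the bench, on the top face of the white dimmer box (fixed, 110 by 90 by 50 mm, x by y by z). Its axes are those of the box: the lever swings in the x-z plane. A disc with marks on its rim (to 62 mm from the hinge) stands at y +28 to +33 mm beside the lever.
- dimmer_mark (a point): Where the centre of the red knob is when the lever stands at the green mark (joint 1.0); the green mark itself is on the disc's rim.
- flask: Bystander: conical glass flask, 82 mm wide at the foot, 120 mm tall, upright; origin at the centre of its underside.
- beaker: Bystander: glass beaker, 68 mm wide, 85 mm tall, upright; origin at the centre of its underside.
- vial: Bystander: small amber jar, 40 mm wide, 70 mm tall, upright; origin at the centre of its underside.
- red_face (a point): Centre of the bar's red face, 24 mm from the bar's axis; its z points straight out of that face, x along the bar (this face is the bar's +z turned by 120 degrees about +x).
- blue_face (a point): Centre of the bar's blue face, 24 mm from the bar's axis; its z points straight out of that face, x along the bar (this face is the bar's +z turned by 180 degrees about +x).
- yellow_face (a point): Centre of the bar's yellow face, 24 mm from the bar's axis; its z points straight out of that face, x along the bar (this face is the bar's +z turned by 240 degrees about +x).
- tag_red: The red square tag, 36 by 36 by 4 mm, fixed on the strip in one of its three places; origin at the centre of its underside.
- tag_blue: The blue square tag, 36 by 36 by 4 mm, fixed on the strip in one of its three places; origin at the centre of its underside.
- tag_yellow: The yellow square tag, 36 by 36 by 4 mm, fixed on the strip in one of its three places; origin at the centre of its underside.
Mind the look-alikes: they are no part of the job. Leave any pink look-alike of the part that bears dimmer alone.

How it is judged:
On the way, in this order (a step that is already met when the one before it is completed fails the run):
1. the called face is on top and the bar lies still on the sheet (((horizontal distance between tag_red and called below 0.02 m and angle between red_face's own z axis and vertical below 0.1 rad) or (horizontal distance between tag_blue and called below 0.02 m and angle between blue_face's own z axis and vertical below 0.1 rad) or (horizontal distance between tag_yellow and called below 0.02 m and angle between yellow_face's own z axis and vertical below 0.1 rad)) and linear speed of bar below 0.02 m/s and angular speed of bar below 0.2 rad/s and x of bar in the frame of sheet between -0.085 and 0.085 m and y of bar in the frame of sheet between -0.16 and 0.16 m), for 0.2 s.
2. the dimmer lever is at the green mark (value of joint dimmer between 0.91 and 1.09 rad), for 0.2 s.
At the end, for the whole second after the job is handed in: The bar's face of the colour in the white frame points up (within 0.1 rad), the bar lies still with its middle within 85 mm (sheet x) and 160 mm (sheet y) of the sheet's centre, and the lever stands still between 0.91 and 1.09 rad (green mark at 1.0) (all of step 1 and all of step 2 and velocity of joint dimmer between -0.05 and 0.05 rad/s); the robot touches nothing.
It fails at once if the bar is lifted off the sheet (its middle rises more than 45 mm above the bench) (height (world z) of bar above 0.045 m).
It fails at once if the bar is pressed hard (over 30 N) (contact force between the fingers and bar above 30 N).
It fails at once if the flask is moved more than 20 mm (distance of flask from where it was at the start of the episode above 0.02 m).
It fails at once if the beaker is moved more than 20 mm (distance of beaker from where it was at the start of the episode above 0.02 m).
It fails at once if the vial is moved more than 20 mm (distance of vial from where it was at the start of the episode above 0.02 m).
It also fails if it takes over 72 s, if anything falls off the work surface, if the arm or the gripper's body presses on something with over 40 N, if the wrist force passes 120 N, or if a joint passes its speed limit or range.

### The arm

A 6-joint arm with a two-finger parallel gripper is mounted at the origin on the work surface. World frame = base frame: x ahead of the robot, y to its left, z up, the work surface at z = 0. Lengths are in m, angles in rad, forces in N, time in s.
With the tool pointing down it reaches from about 0.375 to 0.975 m from the base axis. Payload 3.8 kg.
Tool frame: the origin (TCP) lies on the centre line of the jaws, within the pads' length; the fingertips stand 14 mm ahead of it and the grasp point (between the pads) lies 5 mm behind it; x points along the fingers, y is the direction in which the jaws open and shut, and the axes are right-handed (so a half turn about x gives the same grasp; the last joint's range is limited). The gripper opens to 85 mm and grips with 20 to 120 N. Pads are 22 mm wide; open, the fingers measure 114 mm over their backs; the gripper's body (76 mm by 85 mm) begins 54 mm behind the grasp point. The pads swing forward as they close: fully open they stand 13 mm farther back than shut.
Start: joints at [-1.172, 0.264, 1.604, -0, 1.274, -0.037], TCP at [0.285, -0.612, 0.245] pointing down, gripper open.
Joint ranges: [-2.63, 2.63], [-0.94, 2.18], [0.31, 2.57], [-1.31, 4.45], [0, 2.66], [-2.55, 2.55]. Speed limits (rad/s): [2.57, 2.57, 3.14, 3.14, 3.14, 3.14].

### API

Orientations are given as a rotation vector (axis times angle).
In Python, from workcell import bot gives the robot as it stands.
- The arm moves only by the shell command python3 -m creep 'ROWS' [FORCE]. ROWS is JSON, a list of rows, each an object with "grip": the finger opening in cm, from 0 to 8.54; "dp": the shift along the tool's x, y, z in cm, a list of three; "rotation": the turn, a rotation vector about the tool's x, y, z in rad, a list of three. A call has 1 to 5 rows; each row is the pose to reach, as a shift and turn from the pose commanded when the call began, along the tool's axes at that moment; what a row does not reach only later rows make up. A row lasts 1/12 s, in which the tool goes at most 41.7 mm and 7.16 degrees, less where a joint would pass 70% of its speed; a pose out of reach is approached as far as the arm can. A call with a gripper value outside its range is refused whole. The fingers move at their own pace and stop on an object; FORCE is the grip in N (left out, the last holds). Time passes only in rows, so rows that repeat a pose let the fingers close. It gives the time, the measured TCP pose, the force and the opening at its end, in the units of the state.
- bot.read_state(): the state, without advancing time (a new reading comes with each control period).
- bot.read_camera(name): name is "side" or "top"; returns (picture, depth): 480x640x3 uint8, red, green, blue; 480x640 float32, m along the optical axis (not along the pixel's ray), 0 where there is no reading.
- bot.get_calibration(name): a dict with "fx", "fy", "cx", "cy" (pixels), "dist" ([k1, k2, p1, p2, k3] as OpenCV has them; the pictures are not rectified), "rvec" (rotation vector, rad) and "tvec" (3), from world to camera coordinates, as OpenCV has them. Camera axes: x right, y down, z forward; pixel columns grow to the right and rows downward; lengths in m; the calibration is good to about 2 mm. A picture is of the moment at which its call begins. get_calibration takes no time and is no camera call.
- bot.finish_job(): hands the job in, once; it reports no verdict.
The state is a dict: "time": time; "q": joint angles; "joint_vel": joint speeds; "joint_torque": joint torques, N m; "tool_pos": TCP position; "tcp_rot": TCP orientation; "wrist_force": force on the tool from outside, world axes, zero at the start; "torque": the same for the moment, N m; "width": opening from 0.0 (shut) to 1.0 (fully open).
Only numpy, scipy, OpenCV 4.12 (cv2) and the standard library are available. Lean on these libraries where they do the work, as an engineer would, in place of code of your own. Each camera call takes 0.05 s, during which the arm holds its last target.

## Working session

There is one attempt and no reset: what is moved stays moved. The work goes in short steps, Python scripts to look and compute and a shell command to move; the robot and the scene stay as the last step left them, time stands still between calls to the robot, and variables do not carry over. Pictures are saved under pics/ and viewed, and the job is handed in when it is done.

```bash
mkdir -p pics; ls
python3 - <<'E'
from workcell import bot
import cv2
for n in ("side","top"):
    p,d=bot.read_camera(n); cv2.imwrite(f"pics/{n}0.png",p[:,:,::-1])
    print(bot.get_calibration(n))
print(bot.read_state())
E
```

```text
pics
{'fx': 599.3488480404353, 'fy': 599.3488480404353, 'cx': 315.55012456554556, 'cy': 241.62352824572568, 'dist': array([-0.0614214,  0.       ,  0.       ,  0.       ,  0.       ]), 'rvec': array([ 0.40816249, -2.54439912,  1.51718914]), 'tvec': array([0.49688155, 0.22574366, 1.29069859])}
{'fx': 437.7994971251121, 'fy': 437.7994971251121, 'cx': 323.8235346832615, 'cy': 239.83220186497235, 'dist': array([0.02030122, 0.        , 0.        , 0.        , 0.        ]), 'rvec': array([ 2.21214191, -2.14926348,  0.0299338 ]), 'tvec': array([-0.08650048,  0.56037522,  1.09398912])}
{'time': 0.1, 'q': array([-1.17186763e+00,  2.64707504e-01,  1.60523460e+00, -2.24097858e-05,
        1.27367185e+00, -3.69120072e-02]), 'joint_vel': array([-0.00019999, -0.0014892 , -0.00250587, -0.00152112,  0.00065874,
       -0.00214407]), 'joint_torque': array([ 3.89930174e-04, -5.16708827e+01, -3.68590987e+01, -5.10183486e-05,
        6.33084230e-03, -2.20622803e-05]), 'tool_pos': array([ 0.28470995, -0.61133321,  0.244068  ]), 'tcp_rot': array([ 1.98064194,  0.44069353, -1.98142301]), 'wrist_force': array([ 0.26675571, -1.05577814, -0.66573727]), 'torque': array([ 0.00463382,  0.02878829, -0.0111421 ]), 'width': 1.000127515390437}
```

View pics/side0.png

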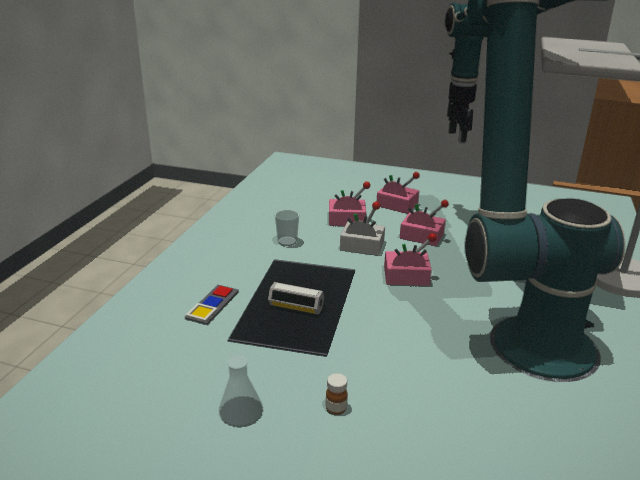

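View pics/top0.png

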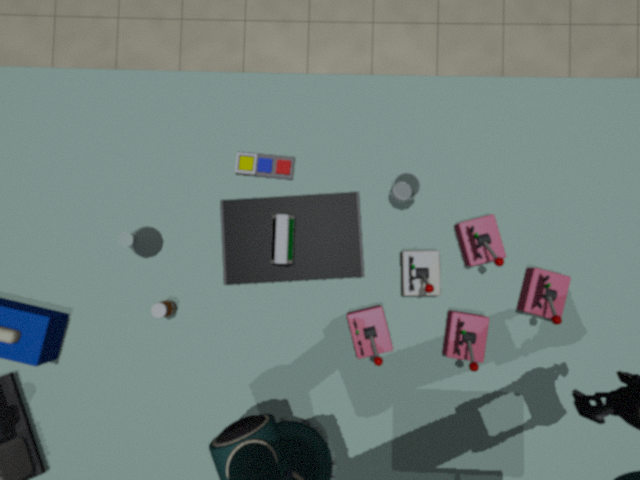

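The framed tag looks yellow (top ~246,163), and the white dimmer (top ~420,275) is the only non-pink one. I'll confirm both in enlarged crops.

```bash
cat > h.py <<'E'
from workcell import bot
import cv2, numpy as np
def cal(n):
    c=bot.get_calibration(n); K=np.array([[c['fx'],0,c['cx']],[0,c['fy'],c['cy']],[0,0,1.]])
    R=cv2.Rodrigues(np.array(c['rvec']))[0]; return K,np.array(c['dist']),R,np.array(c['tvec'])
def ray(n,px):
    K,D,R,t=cal(n); px=np.array(px,float).reshape(-1,1,2)
    u=cv2.undistortPoints(px,K,D).reshape(-1,2)
    d=np.c_[u,np.ones(len(u))]@R; return -R.T@t,d
def onz(n,px,z):
    o,d=ray(n,px); return o+d*((z-o[2])/d[:,2])[:,None]
def proj(n,P):
    K,D,R,t=cal(n); return cv2.projectPoints(np.array(P,float).reshape(-1,3),cv2.Rodrigues(R)[0],t,K,D)[0].reshape(-1,2)
def tri(p,q):
    A=[];b=[]
    for n,x in(("top",p),("side",q)):
        o,d=ray(n,x);d=d[0]/np.linalg.norm(d[0]);M=np.eye(3)-np.outer(d,d);A.append(M);b.append(M@o)
    return np.linalg.lstsq(np.vstack(A),np.hstack(b),rcond=None)[0]
def toolR(s): return cv2.Rodrigues(np.array(s['tcp_rot']))[0]
E
python3 - <<'E'
import cv2,numpy as np
a=cv2.imread('pics/top0.png');s=cv2.imread('pics/side0.png')
def c(i,x,y,w,h,f): return cv2.resize(i[y:y+h,x:x+w],(w*f,h*f),interpolation=cv2.INTER_CUBIC)
cv2.imwrite('pics/c1.png',np.vstack([np.hstack([c(a,230,145,80,50,5),c(s,180,275,80,50,5)]),np.hstack([c(a,385,230,80,70,5)[:350],c(s,325,190,80,70,5)])]))
E
```

```text
(no output)
```

View pics/c1.png

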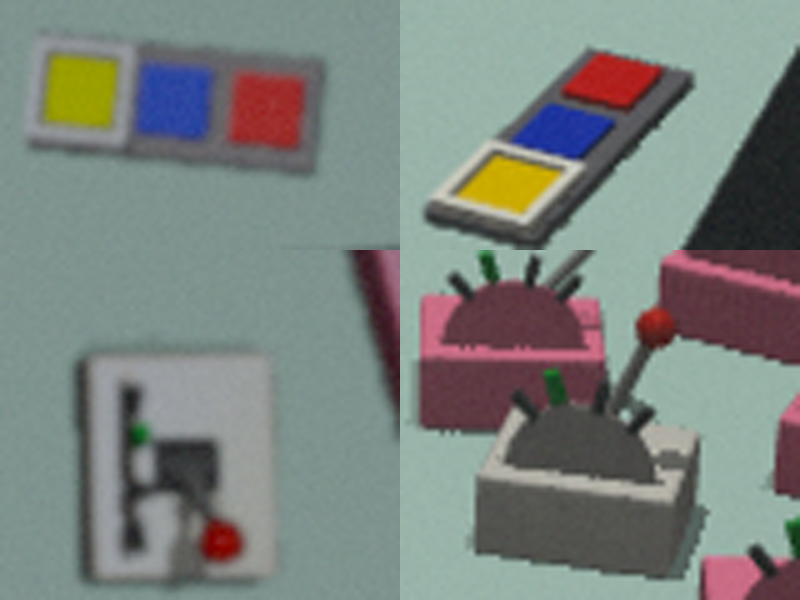

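Confirmed: the called colour is yellow, in the framed tag at the strip's left end in the top view. The dimmer to use is the white box, with its green mark towards world +x and its lever leaning towards −x. Next I measure positions.

Run:
```python
from h import *
a=cv2.imread('pics/top0.png');s=cv2.imread('pics/side0.png')
ha=cv2.cvtColor(a,cv2.COLOR_BGR2HSV);hs=cv2.cvtColor(s,cv2.COLOR_BGR2HSV)
def big(m,box=None):
    if box: 
        z=np.zeros_like(m);x,y,w,h=box;z[y:y+h,x:x+w]=m[y:y+h,x:x+w];m=z
    c=max(cv2.findContours(m,cv2.RETR_EXTERNAL,cv2.CHAIN_APPROX_NONE)[0],key=cv2.contourArea);return c
sh=big(((ha[:,:,2]<90)*255).astype('uint8'),(200,180,180,115))
r=cv2.minAreaRect(sh);P=onz('top',cv2.boxPoints(r),.003);print('sheet',r,P.round(3),P.mean(0).round(4))
w=big(((ha[:,:,2]>150)&(ha[:,:,1]<60)).astype('uint8')*255,(255,205,60,70))
r=cv2.minAreaRect(w);P=onz('top',cv2.boxPoints(r),.051);print('white',r,P.round(4),P.mean(0).round(4))
print('rangesV',ha[240,262:305].tolist())
def red(h): return (((h[:,:,0]<8)|(h[:,:,0]>172))&(h[:,:,1]>170)&(h[:,:,2]>60)).astype('uint8')*255
def cen(c): m=cv2.moments(c);return m['m10']/m['m00'],m['m01']/m['m00']
k=cen(big(red(ha),(410,275,35,25)));q=cen(big(red(hs),(365,195,20,20)));print(k,q,'knob',tri(k,q))
b=big(((ha[:,:,2]>140)&(ha[:,:,1]<35)).astype('uint8')*255,(390,240,65,65))
r=cv2.minAreaRect(b);P=onz('top',cv2.boxPoints(r),.05);print('box',r,P.round(4),P.mean(0).round(4))
for nm,p,z in(('beaker',(403,192),.085),('flask',(125,239),.12),('vial',(159,311),.07)):print(nm,onz('top',[p],z))
print(toolR(bot.read_state()).round(3))
```

```text
sheet ((290.9323425292969, 238.38291931152344), (85.08631134033203, 137.56576538085938), 86.53176879882812) [[ 0.658  0.202  0.003]
 [ 0.689 -0.152  0.003]
 [ 0.472 -0.17   0.003]
 [ 0.441  0.179  0.003]] [0.5651 0.0149 0.003 ]
white ((281.0216979980469, 238.50096130371094), (9.903687477111816, 47.21626281738281), 2.4895529747009277) [[0.5033 0.0464 0.051 ]
 [0.6193 0.0455 0.051 ]
 [0.6189 0.021  0.051 ]
 [0.503  0.0221 0.051 ]] [0.5611 0.0338 0.051 ]
rangesV [[75, 26, 60], [100, 13, 57], [90, 9, 56], [45, 10, 53], [83, 17, 59], [75, 9, 60], [130, 14, 56], [105, 9, 58], [150, 20, 52], [78, 23, 56], [120, 13, 40], [80, 29, 26], [110, 12, 64], [120, 9, 112], [103, 15, 151], [108, 16, 163], [103, 11, 162], [100, 14, 161], [107, 14, 162], [108, 15, 167], [109, 13, 163], [103, 14, 163], [108, 16, 163], [108, 8, 159], [102, 9, 146], [78, 11, 118], [63, 52, 88], [67, 191, 72], [65, 255, 65], [67, 255, 63], [63, 166, 66], [67, 89, 60], [94, 39, 52], [0, 4, 58], [50, 13, 60], [120, 11, 69], [96, 20, 63], [65, 25, 61], [120, 8, 66], [90, 4, 62], [100, 12, 64], [150, 8, 65], [105, 16, 63]]
(428.6775956284153, 287.8142076502732) (375.87619047619046, 203.9904761904762) knob [ 0.45469814 -0.31085323  0.13233814]
box ((427.5, 273.0), (54.0, 47.0), 90.0) [[ 0.5512 -0.2669  0.05  ]
 [ 0.5544 -0.3801  0.05  ]
 [ 0.4243 -0.3818  0.05  ]
 [ 0.4206 -0.2694  0.05  ]] [ 0.4876 -0.3245  0.05  ]
beaker [[ 0.67758095 -0.25653698  0.085     ]]
flask [[0.54596056 0.38545558 0.12      ]]
vial [[0.37771851 0.31823197 0.07      ]]
[[-0.001  0.422 -0.907]
 [ 0.002 -0.907 -0.422]
 [-1.    -0.002 -0.   ]]
```

```bash
cat > go.py <<'E'
from h import *
import sys
s=bot.read_state();R=toolR(s);p=np.array(s['tool_pos'])
Rt=np.array([[0,1,0],[0,0,-1],[-1,0,0.]])
print('t',s['time'],'pos',p.round(4),'F',np.array(s['wrist_force']).round(2),'w',round(s['width'],3))
if len(sys.argv)>3:
    t=np.array(list(map(float,sys.argv[1:4])))
    if len(sys.argv)>4:
        a=np.radians(float(sys.argv[4]));c,d=np.cos(a),np.sin(a);Rt=np.array([[c,-d,0],[d,c,0],[0,0,1]])@Rt
    print('dp cm',(R.T@(t-p)*100).round(2),'rot',cv2.Rodrigues(R.T@Rt)[0].ravel().round(3))
E
python3 go.py 0.561 0.013 0.2
python3 - <<'E'
from h import *
P=onz('top',[(401,250),(440,250),(440,297),(402,297)],.05);print(P.round(4),P.mean(0))
E
```

```text
t 0.1 pos [ 0.2847 -0.6113  0.2441] F [ 0.27 -1.06 -0.67] w 1.0
dp cm [  4.5  -44.92 -51.4 ] rot [-1.135e+00 -1.000e-03  2.000e-03]
[[ 0.5412 -0.2598  0.05  ]
 [ 0.5439 -0.3538  0.05  ]
 [ 0.4306 -0.3555  0.05  ]
 [ 0.4276 -0.2644  0.05  ]] [ 0.48585018 -0.30838901  0.05      ]
```

```bash
python3 -m creep '[{"grip":5,"dp":[0,-44.9,-51.4],"rotation":[-1.135,0,0]},{"grip":5,"dp":[0,-44.9,-51.4],"rotation":[-1.135,0,0]},{"grip":5,"dp":[0,-44.9,-51.4],"rotation":[-1.135,0,0]},{"grip":5,"dp":[0,-44.9,-51.4],"rotation":[-1.135,0,0]},{"grip":5,"dp":[0,-44.9,-51.4],"rotation":[-1.135,0,0]}]'; python3 go.py 0.561 0.013 0.2
```

```text
time: 0.52
tool_pos: [0.3694, -0.4194, 0.2446]
tcp_rot: [1.571, 0.928, -1.571]
wrist_force: [0.8, -0.3, -0.2]
width: 0.585
t 0.5167 pos [ 0.3694 -0.4194  0.2446] F [ 0.77 -0.27 -0.18] w 0.585
dp cm [  4.49  -4.13 -47.12] rot [-0.505 -0.001  0.001]
```

```bash
python3 -m creep '[{"grip":5,"dp":[4,-4.1,-47.1],"rotation":[-0.505,0,0]},{"grip":5,"dp":[4,-4.1,-47.1],"rotation":[-0.505,0,0]},{"grip":5,"dp":[4,-4.1,-47.1],"rotation":[-0.505,0,0]},{"grip":5,"dp":[4,-4.1,-47.1],"rotation":[-0.505,0,0]},{"grip":5,"dp":[4,-4.1,-47.1],"rotation":[-0.505,0,0]}]'; python3 go.py 0.561 0.013 0.2
```

```text
time: 0.93
tool_pos: [0.4546, -0.2301, 0.2273]
tcp_rot: [1.209, 1.21, -1.209]
wrist_force: [0.5, -0.9, -0.3]
width: 0.585
t 0.9333 pos [ 0.4546 -0.2301  0.2273] F [ 0.47 -0.85 -0.32] w 0.585
dp cm [  2.73  10.64 -24.3 ] rot [ 0. -0.  0.]
```

```bash
python3 go.py 0.561 0.013 0.12
```

```text
t 0.9333 pos [ 0.4546 -0.2301  0.2273] F [ 0.47 -0.85 -0.32] w 0.585
dp cm [ 10.73  10.64 -24.3 ] rot [ 0. -0.  0.]
```

```bash
python3 -m creep '[{"grip":5,"dp":[7,10.6,-24.3],"rotation":[0,0,0]},{"grip":5,"dp":[7,10.6,-24.3],"rotation":[0,0,0]},{"grip":5,"dp":[7,10.6,-24.3],"rotation":[0,0,0]},{"grip":5,"dp":[7,10.6,-24.3],"rotation":[0,0,0]},{"grip":5,"dp":[7,10.6,-24.3],"rotation":[0,0,0]}]'; python3 go.py 0.561 0.013 0.12
```

```text
time: 1.35
tool_pos: [0.5361, -0.0459, 0.1738]
tcp_rot: [1.213, 1.207, -1.213]
wrist_force: [0.2, -1.3, -0.4]
width: 0.584
t 1.35 pos [ 0.5361 -0.0459  0.1738] F [ 0.17 -1.26 -0.41] w 0.584
dp cm [ 5.38  2.47 -5.9 ] rot [-0.005  0.     0.   ]
```

```bash
python3 go.py 0.561 0.013 0.11
```

```text
t 1.35 pos [ 0.5361 -0.0459  0.1738] F [ 0.17 -1.26 -0.41] w 0.584
dp cm [ 6.38  2.47 -5.9 ] rot [-0.005  0.     0.   ]
```

```bash
python3 -m creep '[{"grip":5,"dp":[4,2.0,-5],"rotation":[0,0,0]},{"grip":5,"dp":[6.4,2.0,-5],"rotation":[0,0,0]},{"grip":5,"dp":[6.4,2.0,-5],"rotation":[0,0,0]},{"grip":5,"dp":[6.4,2.0,-5],"rotation":[0,0,0]},{"grip":5,"dp":[6.4,2.0,-5],"rotation":[0,0,0]}]'; python3 go.py 0.561 0.014 0.11
python3 - <<'E'
from h import *
o=[]
for n,x,y in(("side",200,230),("top",220,190)):
    p,d=bot.read_camera(n); i=p[:,:,::-1]; o.append(cv2.resize(i[y:y+110,x:x+160],(640,440),interpolation=cv2.INTER_CUBIC)); 
cv2.imwrite("pics/a1s.png",o[0]);cv2.imwrite("pics/a1t.png",o[1])
E
```

```text
time: 1.77
tool_pos: [0.5559, 0.0017, 0.1105]
tcp_rot: [1.212, 1.208, -1.213]
wrist_force: [0.1, -0.5, 1.1]
width: 0.589
t 1.7667 pos [0.5559 0.0017 0.1105] F [ 0.1  -0.53  1.11] w 0.589
dp cm [ 0.05  0.5  -1.24] rot [-0.004  0.     0.001]
```

View pics/a1s.png

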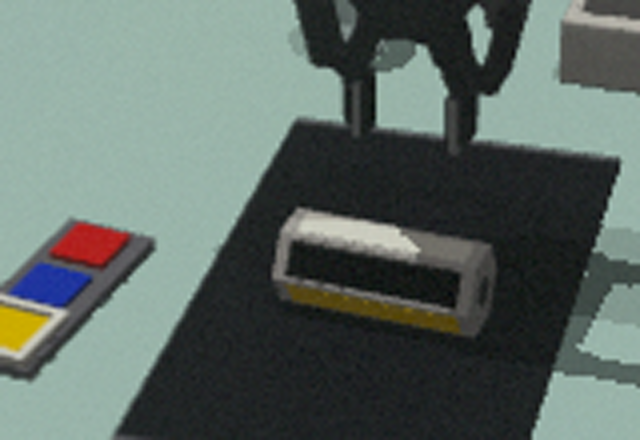

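```bash
python3 -m creep '[{"grip":5,"dp":[1.5,0.5,-1.2],"rotation":[-0.004,0,0]},{"grip":5,"dp":[3,0.5,-1.2],"rotation":[-0.004,0,0]},{"grip":5,"dp":[3.5,0.5,-1.2],"rotation":[-0.004,0,0]},{"grip":5,"dp":[3.5,0.5,-1.2],"rotation":[-0.004,0,0]},{"grip":5,"dp":[3.5,0.5,-1.2],"rotation":[-0.004,0,0]}]'; python3 go.py 0.561 0.014 0.07
python3 - <<'E'
from h import *
for n,x,y in(("side",200,230),("top",220,190)):
    p,d=bot.read_camera(n); i=p[:,:,::-1]; cv2.imwrite(f"pics/a2{n[0]}.png",cv2.resize(i[y:y+110,x:x+160],(640,440),interpolation=cv2.INTER_CUBIC))
E
```

```text
time: 2.28
tool_pos: [0.5617, 0.013, 0.0766]
tcp_rot: [1.211, 1.207, -1.21]
wrist_force: [-0.1, 0.2, -0.1]
width: 0.586
t 2.2833 pos [0.5617 0.013  0.0766] F [-0.11  0.16 -0.06] w 0.586
dp cm [ 0.66 -0.07 -0.1 ] rot [-0.002  0.    -0.001]
```

View pics/a2s.png

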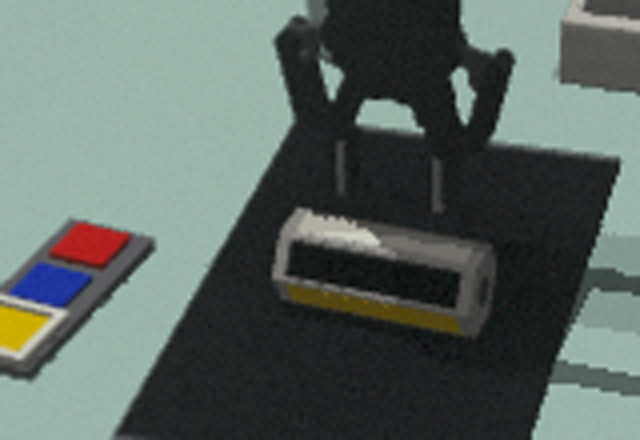

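View pics/a2t.png

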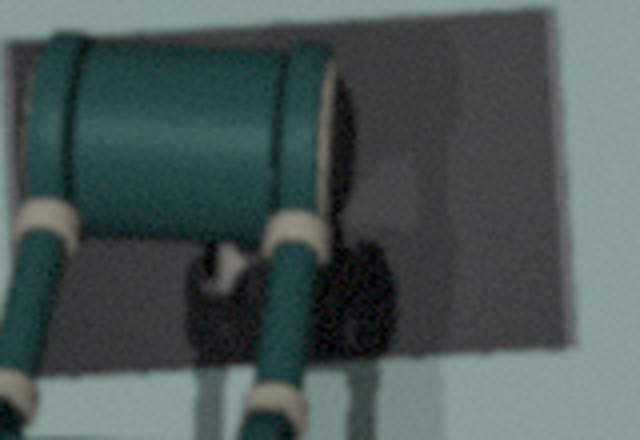

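```bash
python3 -m creep '[{"grip":5,"dp":[0.5,0,-0.1],"rotation":[0,0,0]},{"grip":5,"dp":[0.7,0,-0.1],"rotation":[0,0,0]},{"grip":5,"dp":[0.7,0,-0.1],"rotation":[0,0,0]}]'; python3 -m creep '[{"grip":5,"dp":[0.2,0,0],"rotation":[0,0,0]},{"grip":5,"dp":[0.2,0,0],"rotation":[0,0,0]}]'; python3 -m creep '[{"grip":5,"dp":[0.2,0,0],"rotation":[0,0,0]},{"grip":5,"dp":[0.2,0,0],"rotation":[0,0,0]}]'
```

```text
time: 2.63
tool_pos: [0.561, 0.0149, 0.0682]
tcp_rot: [1.21, 1.209, -1.21]
wrist_force: [0.1, -0.8, -0.3]
width: 0.584
time: 2.8
tool_pos: [0.5611, 0.015, 0.0661]
tcp_rot: [1.21, 1.209, -1.21]
wrist_force: [-0.5, -0.2, 0.1]
width: 0.583
time: 2.97
tool_pos: [0.5611, 0.015, 0.0641]
tcp_rot: [1.21, 1.209, -1.21]
wrist_force: [-1.1, 0.6, 0.6]
width: 0.587
```

```bash
for i in 1 2 3; do python3 -m creep '[{"grip":5,"dp":[0.1,0,0.03],"rotation":[0,0,0]},{"grip":5,"dp":[0.1,0,0.03],"rotation":[0,0,0]}]'|sed -n 2,4p; done
```

```text
tool_pos: [0.5612, 0.0146, 0.0633]
tcp_rot: [1.21, 1.209, -1.21]
wrist_force: [0.1, -0.1, -0.3]
tool_pos: [0.5612, 0.0143, 0.0624]
tcp_rot: [1.21, 1.209, -1.21]
wrist_force: [-0.1, -0.3, -0.2]
tool_pos: [0.5616, 0.0141, 0.062]
tcp_rot: [1.21, 1.209, -1.21]
wrist_force: [-1.4, 0.6, 3.6]
```

```bash
python3 -m creep '[{"grip":5,"dp":[0.05,0,0.0],"rotation":[0,0,0]},{"grip":5,"dp":[0.05,0,0],"rotation":[0,0,0]}]'|sed -n 2,4p; python3 -m creep '[{"grip":5,"dp":[0.02,0,0.1],"rotation":[0,0,0]},{"grip":5,"dp":[0.02,0,0.3],"rotation":[0,0,0]},{"grip":5,"dp":[0.02,0,0.5],"rotation":[0,0,0]}]'|sed -n 2,4p
```

```text
tool_pos: [0.5617, 0.0141, 0.0619]
tcp_rot: [1.21, 1.208, -1.209]
wrist_force: [-2.4, 0.5, 5.6]
tool_pos: [0.5617, 0.0091, 0.0617]
tcp_rot: [1.21, 1.208, -1.209]
wrist_force: [-1.0, 0.3, 3.3]
```

```bash
cat > look.py <<'E'
from h import *
import sys
p,d=bot.read_camera("side"); i=p[:,:,::-1]; x,y=230,250
cv2.imwrite(f"pics/{sys.argv[1]}.png",cv2.resize(i[y:y+80,x:x+110],(770,560),interpolation=cv2.INTER_CUBIC))
E
python3 look.py b1
```

```text
(no output)
```

View pics/b1.png

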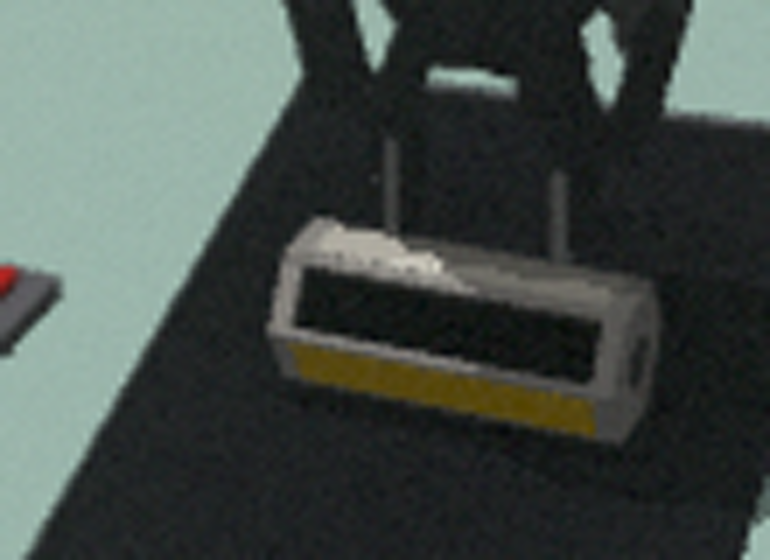

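```bash
python3 -m creep '[{"grip":5,"dp":[0.02,0,0.2],"rotation":[0,0,0]},{"grip":5,"dp":[0.04,0,0.4],"rotation":[0,0,0]},{"grip":5,"dp":[0.06,0,0.6],"rotation":[0,0,0]}]'|sed -n 2,4p; python3 look.py b2
```

```text
tool_pos: [0.5617, 0.0029, 0.0609]
tcp_rot: [1.21, 1.208, -1.209]
wrist_force: [-0.4, -0.6, 4.1]
```

View pics/b2.png

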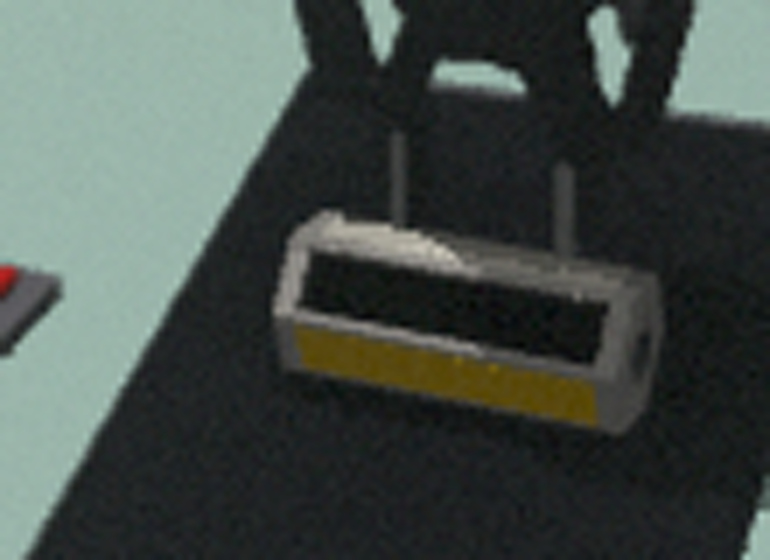

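```bash
python3 -m creep '[{"grip":5,"dp":[0.05,0,0.3],"rotation":[0,0,0]},{"grip":5,"dp":[0.12,0,0.6],"rotation":[0,0,0]},{"grip":5,"dp":[0.2,0,0.9],"rotation":[0,0,0]}]'|sed -n 2,4p; python3 look.py b3
```

```text
tool_pos: [0.5616, -0.0063, 0.0582]
tcp_rot: [1.21, 1.208, -1.209]
wrist_force: [-0.4, -0.6, 2.0]
```

View pics/b3.png

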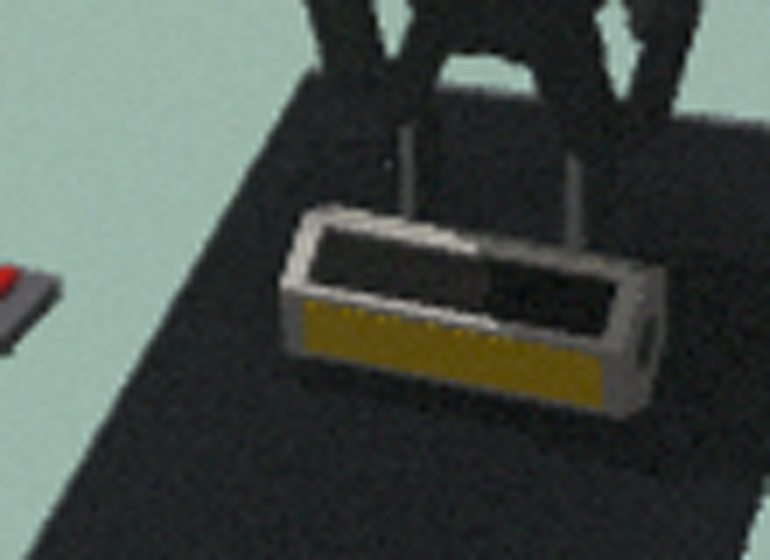

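```bash
python3 -m creep '[{"grip":5,"dp":[0.1,0,0.4],"rotation":[0,0,0]},{"grip":5,"dp":[0.2,0,0.8],"rotation":[0,0,0]},{"grip":5,"dp":[0.3,0,1.2],"rotation":[0,0,0]},{"grip":5,"dp":[0.3,0,1.7],"rotation":[0,0,0]},{"grip":5,"dp":[0.2,0,2.3],"rotation":[0,0,0]}]'|sed -n 2,4p; python3 look.py b4
```

```text
tool_pos: [0.5607, -0.0293, 0.0555]
tcp_rot: [1.209, 1.21, -1.211]
wrist_force: [-0.1, 0.3, 0.3]
```

View pics/b4.png

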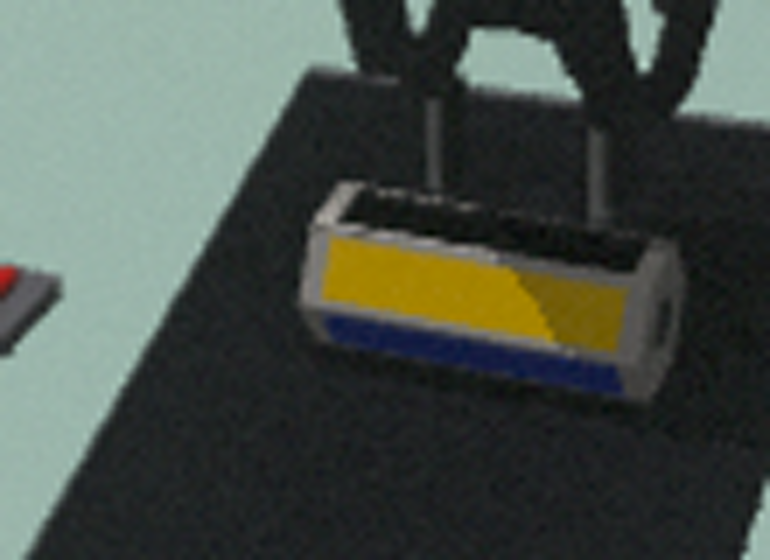

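Black is nearly on top. I'll back the fingers off and check where the bar settled.

```bash
python3 -m creep '[{"grip":5,"dp":[0,0,1],"rotation":[0,0,0]},{"grip":5,"dp":[-1,0,1.5],"rotation":[0,0,0]},{"grip":5,"dp":[-3,0,1.5],"rotation":[0,0,0]},{"grip":5,"dp":[-4,0,1.5],"rotation":[0,0,0]},{"grip":5,"dp":[-4,0,1.5],"rotation":[0,0,0]}]'|sed -n 2,4p; python3 look.py b5
```

```text
tool_pos: [0.564, -0.0447, 0.0999]
tcp_rot: [1.213, 1.203, -1.206]
wrist_force: [0.8, 0.5, 0.3]
```

View pics/b5.png

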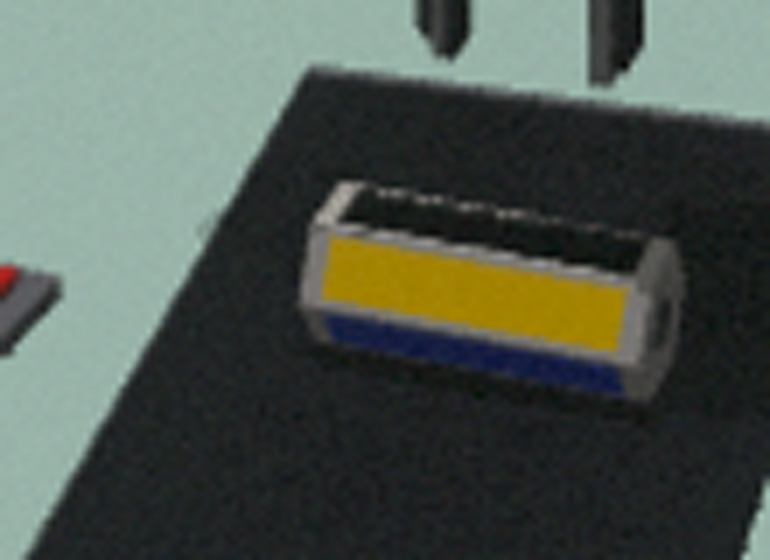

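```bash
python3 - <<'E'
from h import *
c=np.array([(322,228),(640,278),(350,181),(668,236)],float)/7+[230,250]
print(onz('side',c,.051).round(4))
# reference: first-image top edges
E
python3 go.py 0.561 -0.012 0.08
```

```text
[[ 0.6132  0.0227  0.051 ]
 [ 0.5027  0.0176  0.051 ]
 [ 0.615  -0.0084  0.051 ]
 [ 0.5015 -0.01    0.051 ]]
t 5.4667 pos [ 0.5631 -0.0444  0.0985] F [ 0.44  0.44 -0.07] w 0.583
dp cm [ 1.85 -0.22 -3.24] rot [-0.001  0.001 -0.005]
```

```bash
python3 -m creep '[{"grip":5,"dp":[0,-0.2,-1.5],"rotation":[0,0,0]},{"grip":5,"dp":[1,-0.2,-3.1],"rotation":[0,0,0]},{"grip":5,"dp":[2.8,-0.2,-3.1],"rotation":[0,0,0]},{"grip":5,"dp":[2.8,-0.2,-3.1],"rotation":[0,0,0]},{"grip":5,"dp":[2.8,-0.2,-3.1],"rotation":[0,0,0]}]'|sed -n 2,4p; python3 go.py .561 -.0135 .064
```

```text
tool_pos: [0.5575, -0.0126, 0.0666]
tcp_rot: [1.208, 1.212, -1.212]
wrist_force: [-0.4, 0.3, 0.0]
t 5.8833 pos [ 0.5575 -0.0126  0.0666] F [-0.38  0.31  0.03] w 0.589
dp cm [0.26 0.35 0.08] rot [-0.    -0.     0.004]
```

```bash
python3 -m creep '[{"grip":5,"dp":[0.1,0.2,0.1],"rotation":[0,0,0]},{"grip":5,"dp":[0.2,0.3,0.1],"rotation":[0,0,0]},{"grip":5,"dp":[0.2,0.3,0.1],"rotation":[0,0,0]}]'|sed -n 2,4p;  for i in 1 2 3; do python3 -m creep '[{"grip":5,"dp":[0.1,0,0],"rotation":[0,0,0]},{"grip":5,"dp":[0.1,0,0],"rotation":[0,0,0]}]'|sed -n '2p;4p'; done
```

```text
tool_pos: [0.5632, -0.0144, 0.0669]
tcp_rot: [1.211, 1.207, -1.209]
wrist_force: [0.1, 0.2, -0.1]
tool_pos: [0.5626, -0.0142, 0.0656]
wrist_force: [0.9, 0.3, -0.6]
tool_pos: [0.5623, -0.014, 0.0642]
wrist_force: [-0.4, -0.2, -0.6]
tool_pos: [0.5621, -0.0139, 0.0631]
wrist_force: [-0.5, 0.3, -0.9]
```

```bash
for i in 1 2; do python3 -m creep '[{"grip":5,"dp":[0.1,0,0],"rotation":[0,0,0]},{"grip":5,"dp":[0.1,0,0],"rotation":[0,0,0]}]'|sed -n '2p;4p'; done
```

```text
tool_pos: [0.5622, -0.0139, 0.0621]
wrist_force: [0.1, -0.0, 0.6]
tool_pos: [0.5626, -0.014, 0.062]
wrist_force: [-1.4, -0.4, 4.2]
```

```bash
python3 -m creep '[{"grip":5,"dp":[0.05,0,0.0],"rotation":[0,0,0]},{"grip":5,"dp":[0.05,0,0],"rotation":[0,0,0]}]'|sed -n 2,4p; python3 -m creep '[{"grip":5,"dp":[0.02,0,0.1],"rotation":[0,0,0]},{"grip":5,"dp":[0.02,0,0.3],"rotation":[0,0,0]},{"grip":5,"dp":[0.02,0,0.5],"rotation":[0,0,0]}]'|sed -n 2,4p;  python3 -m creep '[{"grip":5,"dp":[0.02,0,0.2],"rotation":[0,0,0]},{"grip":5,"dp":[0.04,0,0.4],"rotation":[0,0,0]},{"grip":5,"dp":[0.06,0,0.6],"rotation":[0,0,0]}]'|sed -n 2,4p; python3 look.py d1
```

```text
tool_pos: [0.5628, -0.014, 0.0619]
tcp_rot: [1.21, 1.208, -1.209]
wrist_force: [-1.9, -0.0, 6.1]
tool_pos: [0.5628, -0.0189, 0.0617]
tcp_rot: [1.21, 1.208, -1.209]
wrist_force: [-2.2, 0.7, 6.3]
tool_pos: [0.5629, -0.0252, 0.061]
tcp_rot: [1.21, 1.208, -1.209]
wrist_force: [-2.0, -1.0, 4.7]
```

View pics/d1.png

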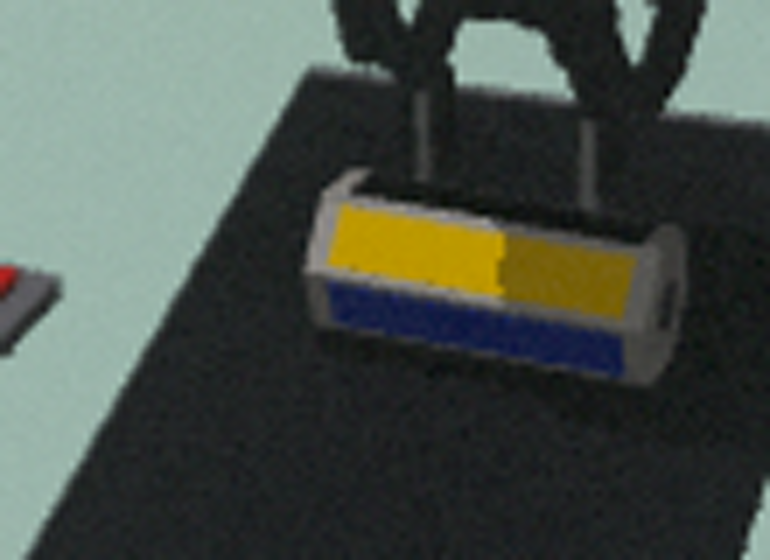

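Tipping the same way as the first roll, so I'll continue.

```bash
python3 -m creep '[{"grip":5,"dp":[0.05,0,0.3],"rotation":[0,0,0]},{"grip":5,"dp":[0.12,0,0.6],"rotation":[0,0,0]},{"grip":5,"dp":[0.2,0,0.9],"rotation":[0,0,0]}]'|sed -n 2,4p; python3 -m creep '[{"grip":5,"dp":[0.1,0,0.4],"rotation":[0,0,0]},{"grip":5,"dp":[0.2,0,0.8],"rotation":[0,0,0]},{"grip":5,"dp":[0.3,0,1.2],"rotation":[0,0,0]},{"grip":5,"dp":[0.3,0,1.7],"rotation":[0,0,0]},{"grip":5,"dp":[0.2,0,2.3],"rotation":[0,0,0]}]'|sed -n 2,4p;  python3 -m creep '[{"grip":5,"dp":[0,0,1],"rotation":[0,0,0]},{"grip":5,"dp":[-1,0,1.5],"rotation":[0,0,0]},{"grip":5,"dp":[-3,0,1.5],"rotation":[0,0,0]},{"grip":5,"dp":[-6,0,1.5],"rotation":[0,0,0]},{"grip":5,"dp":[-8,0,1.5],"rotation":[0,0,0]}]'|sed -n 2,4p; python3 look.py d2
```

```text
tool_pos: [0.5629, -0.0344, 0.0585]
tcp_rot: [1.21, 1.207, -1.209]
wrist_force: [0.1, -2.1, 3.0]
tool_pos: [0.5615, -0.0572, 0.0551]
tcp_rot: [1.209, 1.21, -1.211]
wrist_force: [-0.4, -0.0, 0.1]
tool_pos: [0.5629, -0.0728, 0.1386]
tcp_rot: [1.211, 1.207, -1.209]
wrist_force: [0.7, -0.3, 1.1]
```

View pics/d2.png

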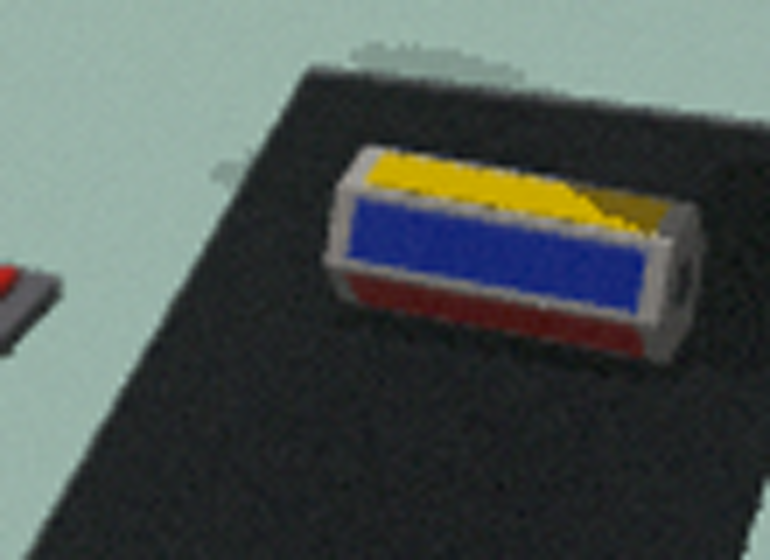

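Yellow is on top and the bar lies flat. Next is the dimmer: I'll close the fingers and come in from the −x side of the knob.

```bash
python3 go.py .4 -.309 .25; python3 -m creep '[{"grip":0,"dp":[-4,-1,2],"rotation":[0,0,0]},{"grip":0,"dp":[-8,-5,6],"rotation":[0,0,0]},{"grip":0,"dp":[-11,-16,23.6],"rotation":[0,0,0]},{"grip":0,"dp":[-11,-16,23.6],"rotation":[0,0,0]},{"grip":0,"dp":[-11,-16,23.6],"rotation":[0,0,0]}]' 20|sed -n 2,4p; python3 go.py .4 -.309 .25
```

```text
t 8.8167 pos [ 0.5659 -0.0732  0.1432] F [1.91 0.05 2.39] w 0.588
dp cm [-10.8  -16.45  23.62] rot [-0.002  0.001 -0.009]
tool_pos: [0.4616, -0.2176, 0.2248]
tcp_rot: [1.209, 1.207, -1.208]
wrist_force: [0.9, -0.9, -0.3]
t 9.2333 pos [ 0.4616 -0.2176  0.2248] F [ 0.9  -0.9  -0.29] w -0.003
dp cm [-2.52 -6.16  9.15] rot [ 0.     0.001 -0.002]
```

```bash
python3 -m creep '[{"grip":0,"dp":[-2.5,-6.2,9.1],"rotation":[0,0,0]},{"grip":0,"dp":[-2.5,-6.2,9.1],"rotation":[0,0,0]},{"grip":0,"dp":[-2.5,-6.2,9.1],"rotation":[0,0,0]},{"grip":0,"dp":[-2.5,-6.2,9.1],"rotation":[0,0,0]},{"grip":0,"dp":[-2.5,-6.2,9.1],"rotation":[0,0,0]}]' |sed -n 2,4p; python3 go.py .4 -.309 .136
python3 - <<'E'
from h import *
for n,x,y in(("side",310,150),("top",370,210)):
    p,d=bot.read_camera(n); i=p[:,:,::-1]; cv2.imwrite(f"pics/e1{n[0]}.png",i); cv2.imwrite(f"pics/e1{n[0]}c.png",cv2.resize(i[y:y+110,x:x+150],(600,440),interpolation=cv2.INTER_CUBIC))
E
```

```text
tool_pos: [0.3996, -0.3088, 0.2492]
tcp_rot: [1.213, 1.205, -1.212]
wrist_force: [-0.3, 1.0, -0.4]
t 9.65 pos [ 0.3996 -0.3088  0.2492] F [-0.34  1.01 -0.42] w -0.004
dp cm [1.132e+01 2.000e-02 1.000e-02] rot [-0.005  0.001 -0.002]
```

View pics/e1sc.png

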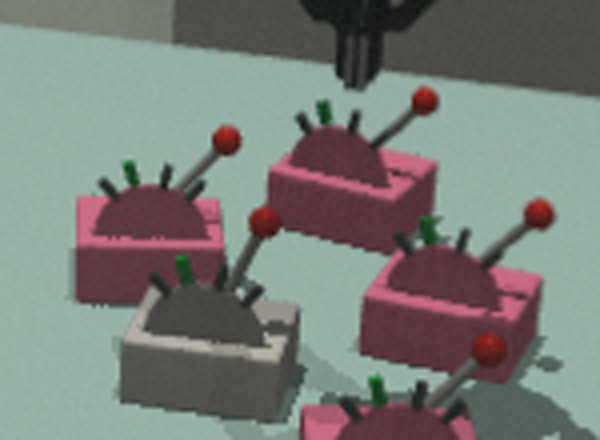

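View pics/e1t.png

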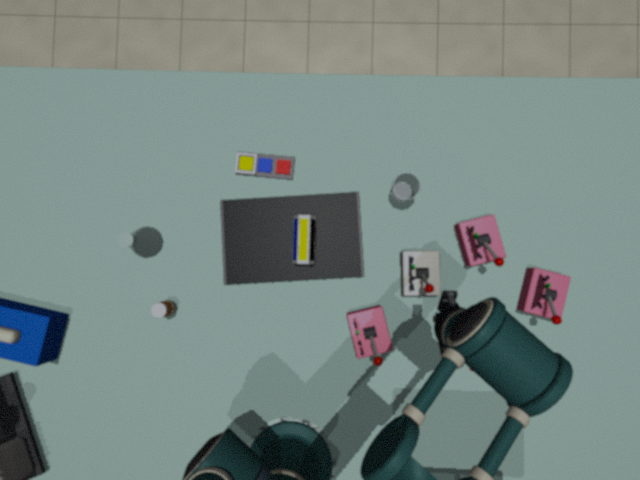

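```bash
python3 -m creep '[{"grip":0,"dp":[4,0,0.1],"rotation":[0,0,0]},{"grip":0,"dp":[8,0,0.1],"rotation":[0,0,0]},{"grip":0,"dp":[11.2,0,0.1],"rotation":[0,0,0]},{"grip":0,"dp":[11.2,0,0.1],"rotation":[0,0,0]},{"grip":0,"dp":[11.2,0,0.1],"rotation":[0,0,0]}]' |sed -n 2,4p; python3 go.py .425 -.310 .137
cat > kn.py <<'E'
from h import *
import sys
p,d=bot.read_camera("side"); i=p[:,:,::-1].copy(); h=cv2.cvtColor(i,cv2.COLOR_BGR2HSV)
m=(((h[:,:,0]<8)|(h[:,:,0]>172))&(h[:,:,1]>150)&(h[:,:,2]>60)).astype('uint8')*255
z=np.zeros_like(m);z[185:232,345:388]=m[185:232,345:388]
cs=[c for c in cv2.findContours(z,0,1)[0] if cv2.contourArea(c)>15]
o,dd=None,None
for c in cs:
    M=cv2.moments(c);q=(M['m10']/M['m00'],M['m01']/M['m00']); o,d=ray('side',[q]);P=o+d[0]*((-.311-o[1])/d[0][1])
    print('knob px',np.round(q,1),'area',cv2.contourArea(c),'P',P.round(4),'joint',.7+np.arctan2(P[0]-.486,P[2]-.05))
cv2.imwrite(f"pics/{sys.argv[1]}.png",cv2.resize(i[150:260,310:460],(600,440),interpolation=cv2.INTER_CUBIC))
E
python3 kn.py f1
```

```text
tool_pos: [0.3994, -0.3056, 0.1338]
tcp_rot: [1.209, 1.216, -1.21]
wrist_force: [-0.5, -1.2, 0.3]
t 10.1667 pos [ 0.3994 -0.3056  0.1338] F [-0.48 -1.17  0.34] w -0.004
dp cm [-0.33  2.56  0.44] rot [ 0.001 -0.004  0.005]
knob px [375.4 204.7] area 21.5 P [ 0.4547 -0.311   0.1301] joint 0.32761335450707363
```

View pics/f1.png

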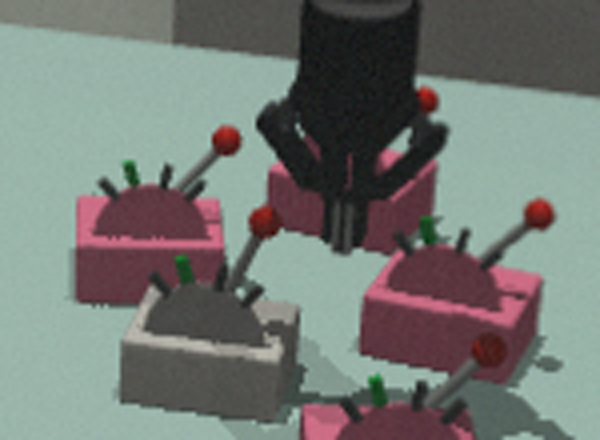

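```bash
python3 -m creep '[{"grip":0,"dp":[-0.2,1.0,0.4],"rotation":[0,0,0]},{"grip":0,"dp":[-0.2,2,0.4],"rotation":[0,0,0]},{"grip":0,"dp":[-0.2,2.5,0.4],"rotation":[0,0,0]},{"grip":0,"dp":[-0.2,2.5,0.4],"rotation":[0,0,0]}]' |sed -n '2p;4p'; python3 -m creep '[{"grip":0,"dp":[0,0.5,0],"rotation":[0,0,0]},{"grip":0,"dp":[0,1,0],"rotation":[0,0,0]},{"grip":0,"dp":[0,1.5,0],"rotation":[0,0,0]},{"grip":0,"dp":[0,2,0],"rotation":[0,0,0]},{"grip":0,"dp":[0,2,0],"rotation":[0,0,0]}]' |sed -n '2p;4p'; python3 kn.py f2
```

```text
tool_pos: [0.4282, -0.3132, 0.1401]
wrist_force: [0.2, -0.7, 0.5]
tool_pos: [0.4461, -0.3125, 0.1388]
wrist_force: [-1.3, -0.9, 1.5]
knob px [370.5 203. ] area 19.0 P [ 0.4686 -0.311   0.1331] joint 0.49330856273447266
```

View pics/f2.png

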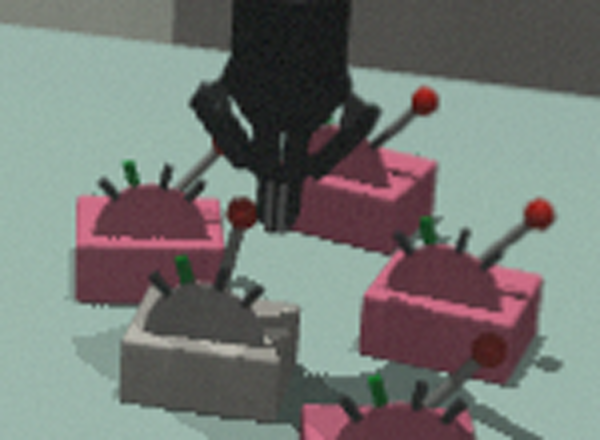

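```bash
python3 -m creep '[{"grip":0,"dp":[0.1,0.8,0],"rotation":[0,0,0]},{"grip":0,"dp":[0.1,1.6,0],"rotation":[0,0,0]},{"grip":0,"dp":[0.2,2.4,0],"rotation":[0,0,0]},{"grip":0,"dp":[0.2,3.2,0],"rotation":[0,0,0]},{"grip":0,"dp":[0.2,3.2,0],"rotation":[0,0,0]}]' |sed -n '2p;4p'; python3 kn.py f3
```

```text
tool_pos: [0.4791, -0.312, 0.1355]
wrist_force: [-0.3, -0.0, -0.1]
knob px [357.7 201.1] area 20.0 P [ 0.504  -0.311   0.1334] joint 0.9122086160103366
```

View pics/f3.png

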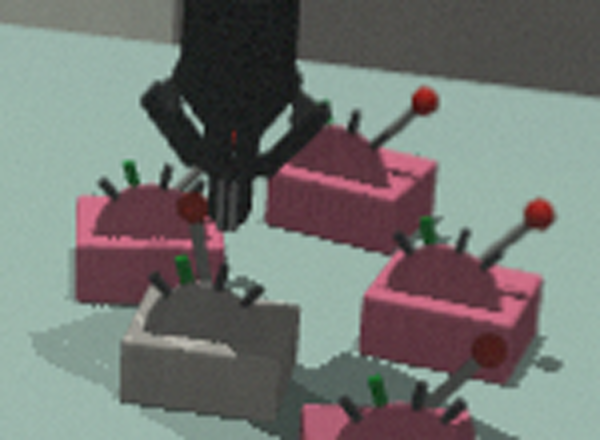

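Run:
```python
from h import *
s=cv2.imread('pics/e1s.png');a=cv2.imread('pics/e1t.png')
def g(i,b):
    h=cv2.cvtColor(i,cv2.COLOR_BGR2HSV);x,y,w,k=b
    m=((h[y:y+k,x:x+w,0]>45)&(h[y:y+k,x:x+w,0]<85)&(h[y:y+k,x:x+w,1]>110)).astype(float);ys,xs=np.nonzero(m)
    print(len(xs));return xs.mean()+x,ys.mean()+y
qs=g(s,(345,208,20,18));qt=g(a,(400,250,25,30));print(qs,qt)
P=tri(qt,qs);print('green tri',P)
for y in(-.2775,P[1]):
    o,d=ray('side',[qs]);Q=o+d[0]*((y-o[1])/d[0][1]);print(Q,np.hypot(Q[0]-.486,Q[2]-.05),.7+np.arctan2(Q[0]-.486,Q[2]-.05))
# circle fit: knob positions -> hinge
k=np.array([[.4547,.1301],[.4686,.1331],[.504,.1334]])
from scipy.optimize import least_squares
r=least_squares(lambda v:np.hypot(k[:,0]-v,k[:,1]-.05)-.085,[.48]);print('hinge x',r.x,r.fun)
```

```text
19
9
(np.float64(355.4736842105263), np.float64(216.68421052631578)) (np.float64(412.1111111111111), np.float64(266.3333333333333))
green tri [ 0.50150449 -0.27858797  0.10187956]
[ 0.5002906  -0.2775      0.10258397] 0.05449123964324165 0.9653583215003294
[ 0.50054971 -0.27858797  0.10203886] 0.05403458721963834 0.9726314140518331
hinge x [0.48477537] [ 0.00056014 -0.00034037  0.00058707]
```

```bash
python3 -m creep '[{"grip":0,"dp":[0,0.3,0],"rotation":[0,0,0]},{"grip":0,"dp":[0,0.6,0],"rotation":[0,0,0]},{"grip":0,"dp":[0,0.6,0],"rotation":[0,0,0]}]' |sed -n '2p;4p'; python3 kn.py f4
```

```text
tool_pos: [0.4834, -0.3119, 0.1355]
wrist_force: [-0.7, 0.5, -1.3]
```

```bash
python3 -m creep '[{"grip":0,"dp":[0,-1,0],"rotation":[0,0,0]},{"grip":0,"dp":[0,-4,0],"rotation":[0,0,0]},{"grip":0,"dp":[-3,-7,0],"rotation":[0,0,0]},{"grip":0,"dp":[-7,-7,0],"rotation":[0,0,0]},{"grip":0,"dp":[-10,-7,0],"rotation":[0,0,0]}]' |sed -n '2p;4p'; python3 kn.py f5;python3 - <<'E'
from h import *
p,d=bot.read_camera("top"); cv2.imwrite("pics/f5t.png",p[:,:,::-1])
E
```

```text
tool_pos: [0.4108, -0.3117, 0.2371]
wrist_force: [1.0, 0.2, 0.9]
knob px [356.2 200.4] area 24.5 P [ 0.5083 -0.311   0.1348] joint 0.9567439300827968
```

View pics/f5.png

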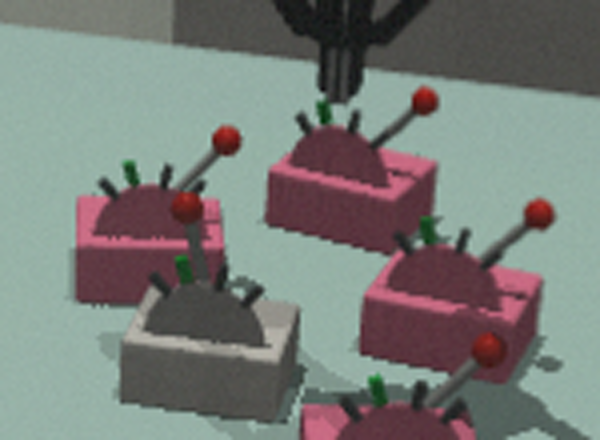

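View pics/f5t.png

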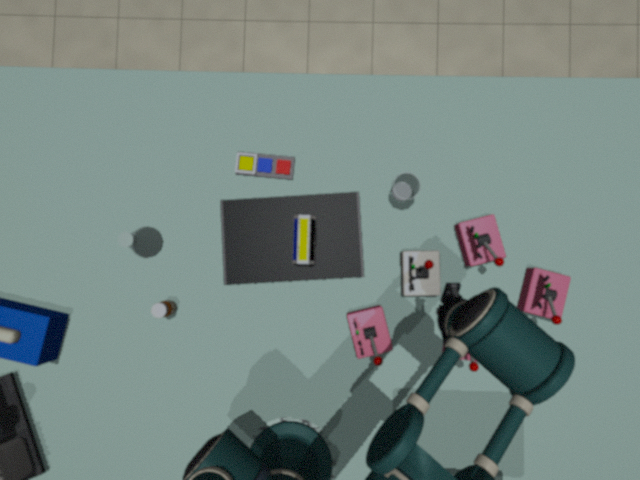

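Run:
```python
from h import *
a=cv2.imread('pics/f5t.png');h=cv2.cvtColor(a,cv2.COLOR_BGR2HSV)
m=(((h[:,:,0]<8)|(h[:,:,0]>172))&(h[:,:,1]>150)&(h[:,:,2]>60))
ys,xs=np.nonzero(m[255:275,418:440]);k=(xs.mean()+418,ys.mean()+255);P=tri(k,(356.2,200.4));print(k,len(xs),P)
print('top at z.132',onz('top',[k],.132))
for hx in(.483,.486,.488):print(hx,.7+np.arctan2(P[0]-hx,P[2]-.05),.7+np.arcsin((onz('top',[k],.132)[0][0]-hx)/.085))
# yellow bar
m=(abs(h[:,:,0].astype(int)-28)<8)&(h[:,:,1]>120)
z=np.zeros(m.shape,'uint8');z[205:275,285:325]=m[205:275,285:325]*255
r=cv2.minAreaRect(np.argwhere(z)[:,::-1].astype(np.float32));print(r,onz('top',[r[0]],.051))
```

```text
(np.float64(428.0444444444444), np.float64(264.3777777777778)) 45 [ 0.50766793 -0.3075323   0.13645784]
top at z.132 [[ 0.50786311 -0.30842183  0.132     ]]
0.483 0.9779327362103953 0.996847586413208
0.486 0.9455606552651037 0.9601370672339763
0.488 0.9236791930179546 0.935864459957689
((306.38427734375, 239.12535095214844), (14.175466537475586, 40.194664001464844), 2.12109637260437) [[ 0.56118515 -0.0285565   0.051     ]]
```

The lever reads about 0.96, which is inside the band. A 3 mm nudge will centre it better.

```bash
python3 go.py .45 -.311 .1365; python3 -m creep '[{"grip":0,"dp":[4,0,0],"rotation":[0,0,0]},{"grip":0,"dp":[8,0,0],"rotation":[0,0,0]},{"grip":0,"dp":[9.8,2,0],"rotation":[0,0,0]},{"grip":0,"dp":[9.8,4,0],"rotation":[0,0,0]},{"grip":0,"dp":[9.8,4,0],"rotation":[0,0,0]}]' |sed -n '2p;4p'; python3 -m creep '[{"grip":0,"dp":[0,0,0],"rotation":[0,0,0]},{"grip":0,"dp":[0,0,0],"rotation":[0,0,0]}]' |sed -n '2p;4p';python3 go.py .480 -.311 .1355
```

```text
t 12.3 pos [ 0.4155 -0.3148  0.2431] F [ 0.41 -1.13  0.31] w 0.0
dp cm [10.69  3.35 -0.48] rot [-0.002  0.008 -0.01 ]
tool_pos: [0.4541, -0.3115, 0.1358]
wrist_force: [0.6, 1.2, 0.7]
tool_pos: [0.4529, -0.3123, 0.1382]
wrist_force: [0.3, -0.4, 0.7]
t 12.8833 pos [ 0.4529 -0.3123  0.1382] F [ 0.34 -0.39  0.72] w 0.001
dp cm [ 0.27  2.71 -0.13] rot [-0.001  0.    -0.   ]
```

```bash
python3 -m creep '[{"grip":0,"dp":[0.2,1,0],"rotation":[0,0,0]},{"grip":0,"dp":[0.2,2,0],"rotation":[0,0,0]},{"grip":0,"dp":[0.2,2.7,0],"rotation":[0,0,0]},{"grip":0,"dp":[0.2,2.7,0],"rotation":[0,0,0]},{"grip":0,"dp":[0.2,2.7,0],"rotation":[0,0,0]}]' |sed -n '2p;4p'
```

```text
tool_pos: [0.481, -0.3122, 0.1362]
wrist_force: [-0.5, 0.8, -0.2]
```

```bash
python3 -m creep '[{"grip":0,"dp":[0,0.3,0],"rotation":[0,0,0]},{"grip":0,"dp":[0,0.6,0],"rotation":[0,0,0]},{"grip":0,"dp":[0,0.6,0],"rotation":[0,0,0]},{"grip":0,"dp":[0,0.6,0],"rotation":[0,0,0]}]' |sed -n '2p;4p'
```

```text
tool_pos: [0.4862, -0.312, 0.1357]
wrist_force: [0.4, -0.5, 0.2]
```

```bash
python3 -m creep '[{"grip":0,"dp":[0,-1,0],"rotation":[0,0,0]},{"grip":0,"dp":[0,-4,0],"rotation":[0,0,0]},{"grip":0,"dp":[-3,-7,0],"rotation":[0,0,0]},{"grip":0,"dp":[-7,-7,0],"rotation":[0,0,0]},{"grip":0,"dp":[-10,-7,0],"rotation":[0,0,0]}]' |sed -n '2p;4p'; python3 -m creep '[{"grip":0,"dp":[0,0,0],"rotation":[0,0,0]},{"grip":0,"dp":[0,0,0],"rotation":[0,0,0]}]' |sed -n '2p;4p'; python3 kn.py g1
python3 - <<'E'
from h import *
p,d=bot.read_camera("top"); p2,d=bot.read_camera("side");a=p[:,:,::-1];cv2.imwrite("pics/g1t.png",a);cv2.imwrite("pics/g1s.png",p2[:,:,::-1]);h=cv2.cvtColor(np.ascontiguousarray(a),cv2.COLOR_BGR2HSV)
m=(((h[:,:,0]<8)|(h[:,:,0]>172))&(h[:,:,1]>150)&(h[:,:,2]>60))
ys,xs=np.nonzero(m[250:275,418:440]);k=(xs.mean()+418,ys.mean()+250);P=onz('top',[k],.132)[0];print(k,P,.7+np.arcsin((P[0]-.4848)/.085))
E
```

```text
tool_pos: [0.4137, -0.3116, 0.2369]
wrist_force: [1.1, -0.5, 1.3]
tool_pos: [0.4171, -0.3134, 0.2391]
wrist_force: [-0.7, 0.2, -0.3]
knob px [355.2 200.7] area 23.0 P [ 0.5109 -0.311   0.1336] joint 0.9899608507729123
(np.float64(428.1162790697674), np.float64(263.2093023255814)) [ 0.51047897 -0.30853914  0.132     ] 1.0069006373185514
```

View pics/g1s.png

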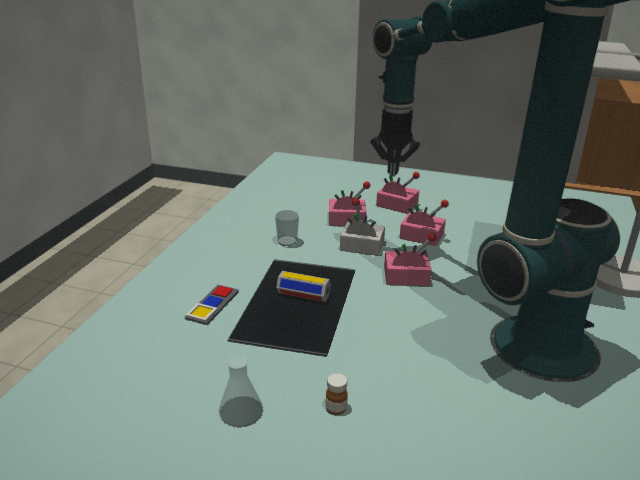

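The last side picture shows the bar flat on the sheet with yellow up (~303,283), the lever at the green mark with its knob at (355,201), and the glassware where it stood. The gripper is clear of everything, so I'm handing in.

```bash
python3 -c "
from workcell import bot
print(bot.finish_job())"
```

```text
the job is handed in; nothing more can be done
None
```

The job is handed in: the bar lies with yellow on top, and the dimmer lever stands at the green mark. No verdict was reported, so the checks below are my own measurements.

- **Bar:** the tag in the white frame was yellow. I rolled the bar twice towards −y (white to black to yellow), pressing lightly at its far top edge. The highest wrist force I read during the rolls was about 6 N. Both cameras show it flat on the sheet, with its middle at about (0.561, −0.029).
- **Dimmer:** I pushed the white dimmer's lever from about 0.33 to the mark, with one small corrective nudge after the first push read about 0.96. The last checks gave 0.99 rad from the side camera and 1.01 rad from the top camera, against an allowed 0.91 to 1.09. These two readings used hinge positions about 1 mm apart, so each is good to a few hundredths of a radian.
- **Everything else:** the flask, beaker, vial and pink look-alikes look unmoved in the last pictures. The gripper ended clear of everything.

One reading failed: on the last push of the first pass the gripper hid the knob, so I backed off before measuring.

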